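# Hold a slide carrier flush on a sloped reader stage

## Robot

A 6-joint arm with a two-finger parallel gripper is mounted at the origin on a cart in front of the work surface, level with it; the furniture and walls round the work are solid. World frame = base frame: x ahead of the robot, y to its left, z up, the work surface at z = 0. Lengths are in m, angles in rad, forces in N, time in s.
With the tool pointing down it reaches from about 0.35 to 0.975 m from the base axis. Payload 4.9 kg.
Tool frame: the origin (TCP) lies midway between the tips of the shut fingers; the grasp point (between the pads) lies 19 mm behind it; z points along the fingers, y is the line along which they close (so a half turn about z gives the same grasp; the last joint's range is limited). The gripper opens to 85 mm and grips with 20 to 120 N. Pads are 22 mm wide; open, the fingers measure 114 mm over their backs; the gripper's body (76 mm by 85 mm) begins 54 mm behind the grasp point. The pads swing forward as they close: fully open they stand 13 mm farther back than shut.
Start: joints at [-0.119, 0.053, 1.613, -0, 1.476, -0.119], TCP at [0.625, 0, 0.231] pointing down, gripper open.
Joint ranges: [-3.01, 3.01], [-1.01, 2.22], [0.06, 2.58], [-1.02, 4.17], [0.09, 2.62], [-3.14, 3.14]. Speed limits (rad/s): [2.57, 2.57, 3.14, 3.14, 3.14, 3.14].

## Interface

Orientations are given as a unit quaternion [w, x, y, z].
In Python, from plant import state, grab_frame, job_done, cut_out, place_of gives the robot as it stands.
- The arm moves only by the tool jog_arm, never from a script. Its argument "motion" is text: rows parted by semicolons, each of 7 numbers parted by spaces: the opening in per cent of the stroke, from 0 (shut) to 100 (fully open), then the shift along the tool's x, y, z as a fraction of full scale, then the turn, a rotation vector about the tool's x, y, z as a fraction of full scale. A call has exactly 5 rows; each row is the pose to reach, as a shift and turn from the pose commanded when the call began, along the tool's axes at that moment; what a row does not reach only later rows make up. Full scale, the value 1, is 50 cm for a shift and 1.5 rad for a turn. A row lasts 1/8 s, in which the tool goes at most 62.5 mm and 10.7 degrees, less where a joint would pass 70% of its speed; a pose out of reach is approached as far as the arm can. A call with a number of a shift or a turn outside -1 to 1 is refused whole. A call with a gripper value outside its range is refused whole. The fingers move at their own pace and stop on an object; the grip force is fixed at half the most. Time passes only in rows, so rows that repeat a pose let the fingers close, or fill a call up. It gives the time, the measured TCP pose, the force, the opening and the grip force at its end, in the units of the state.
- state(): the state, without advancing time (a new reading comes with each control period).
- grab_frame(name): name is "scene" or "side" or "wrist"; returns a dict with "color" (420x560x3 uint8, red, green, blue), "range_z" (420x560 float32, m along the optical axis (not along the pixel's ray), 0 where there is no reading), "intrinsics" (3x3 intrinsics, pixels), "k1" (the pictures are not rectified: a ray, as slopes to the right and down, at radius r is drawn at 1 + k1 r^2 times it, then the intrinsics apply), "world_from_camera" (4x4, takes a point from camera to world coordinates). Camera axes: x right, y up, looking along -z (the intrinsics and any distortion apply to the point x, -y, -z); pixel columns grow to the right and rows downward; lengths in m; the calibration is good to about 2 mm. A picture is of the moment at which its call begins.
- job_done(): hands the job in; it is judged then, once.
Trained networks look in the newest picture that a camera, given by its name, has taken for a name from the list of things; names that differ only in an ending like _2 or _b are one class to them, and where a whole thing is asked for, a point or a joint stands for the part that bears it (a point fixed in the world has none). Each returns a list of dicts, best first, with "p" (0 to 1); they miss things now and then, are a little off and sometimes report something else, mostly with a low value. They report only what shows in the picture. A call takes as long as a camera call. They do not tell look-alikes from the thing itself.
- cut_out(camera, thing): "pixels" (420x560 bool, what is visible of it).
- place_of(camera, thing): "at" ([x, y, z] in m, in world coordinates, good to about 4 mm: a listed point, or the origin of a listed thing).
The state is a dict: "time": time; "joint_pos": joint angles; "joint_vel": joint speeds; "joint_efforts": joint torques, N m; "tool_pos": TCP position; "tool_rot": TCP orientation; "contact_force": force on the tool from outside, world axes, zero at the start; "ft_torque": the same for the moment, N m; "gripper_width": opening from 0.0 (shut) to 1.0 (fully open); "grasp_force": force on a finger pad.
Only numpy, scipy, OpenCV 4.12 (cv2) and the standard library are available. Lean on these libraries where they do the work, as an engineer would, in place of code of your own. Each camera call takes 0.05 s, during which the arm holds its last target. There are 200 camera calls.

## Task

Pick up the slide carrier by the grip fin on its back, tilt it to match the slide reader's sloped stage, and press it flush, gently but firmly, over the stage window: inside the corner marks, its long side running up the slope. Finish while still gripping the carrier and pressing it there: do not let go or put it down. Do not force the stage out of its tilt, and leave the jar, the dish and the tape where they are.

Things in the scene. Friction and masses are not known exactly. Their poses are not given: they have to be found in the camera images.
- carrier: Slide carrier, about 90 g: grey plate 80 x 52 x 6 mm, glass slide in its underside; in the middle of its back an upright grip fin, 40 mm long along x, 12 mm thick along y, from 6 to 38 mm above the underside. Starts flat on the worktop, fin up. Origin: centre of the underside; x along the 80 mm side, z up along the fin. A half turn about z makes no difference.
- reader: Slide reader, fixed: white base 150 x 120 x 24 mm (x, y, z); on it a clamped sloping stage plate 120 mm long up the slope, 98 wide, 12 thick, low edge towards the reader's -x (front, robot side). The tilt holds against any light push. Posts with black knobs, 46 mm high, stand 55 mm and more to either side of the middle. Origin: centre of the base's underside, z up.
- window (a point): Centre of the stage's flat face, amid the glass window (60 x 30 mm) and four dark corner marks (outline 86 x 58 mm). x points up the slope, y across, z straight out of the face. The slope differs each time, 14 to 29 degrees from level, and the reader is turned up to 20 degrees about the vertical. This point lies 55 to 72 mm above the worktop.
- jar: Bystander: white screw-lid jar, 54 mm diameter, 84 mm tall, loose. Origin at the centre of its underside.
- dish: Bystander: flat clear dish, 66 mm diameter, 15 mm tall, loose. Origin at the centre of its underside.
- tape: Bystander: roll of tape lying flat, 98 mm diameter, 25 mm tall, loose. Origin at the centre of its underside.
Things that resemble listed ones, but are neither listed nor needed, are in the scene too. What is shaped like the carrier but red is not meant.

How it is judged:
On the way:
1. the carrier has been lifted by the gripper, clear of the worktop and not touching the reader (height (world z) of carrier above 0.05 m and contact force between carrier and the fingers above 0.3 N and contact force between carrier and reader below 0.05 N), for 0.2 s.
At the end, for the whole second after the job is handed in: The carrier lies flush on the stage (within 0.035 rad and 2.5 mm), centred within 10 mm each way on the window, its long side within 0.14 rad of the slope's direction, still and still in the fingers, which press it onto the stage with 2.5 to 25 N (angle between the z axis of carrier and the z axis of window, either way round below 0.035 rad and angle between the x axis of carrier and the x axis of window, either way round below 0.14 rad and x of carrier in the frame of window between -0.01 and 0.01 m and y of carrier in the frame of window between -0.01 and 0.01 m and z of carrier in the frame of window between -0.0025 and 0.0025 m and contact force between carrier and reader between 2.5 and 25 N and contact force between carrier and the fingers above 1 N and linear speed of carrier below 0.02 m/s); the arm keeps its last pose, push and grip.
It fails at once if the stage is forced out of its tilt (distance of window from where it was at the start of the episode above 0.006 m).
It fails at once if the carrier is rammed into the reader (over 50 N) (contact force between carrier and reader above 50 N).
It fails at once if the jar is disturbed (distance of jar from where it was at the start of the episode above 0.02 m).
It fails at once if the dish is disturbed (distance of dish from where it was at the start of the episode above 0.02 m).
It fails at once if the tape is disturbed (distance of tape from where it was at the start of the episode above 0.02 m).
It also fails if it takes over 32 s, if anything falls off the work surface, if the arm or the gripper's body presses on something with over 40 N, if the wrist force passes 120 N, or if a joint passes its speed limit or range.

## Working session

There is one attempt and no reset: what is moved stays moved. The work goes in short steps, Python scripts to look and compute and a tool call to move; the robot and the scene stay as the last step left them, time stands still between calls to the robot, and variables do not carry over. Pictures are saved under pics/ and viewed, at most 10 in all, crops included, and the job is handed in when it is done.

Besides the shell and the picture viewer there is one more tool, called after ">>>" by a JSON object that holds its "api" and its "payload", one argument or row to a line. jog_arm: Moves the arm, as the interface text tells. Shift numbers are shares of 50 cm and turn numbers shares of 1.5 rad, none past 1 either way. Its arguments: {"type":"object","properties":{"motion":{"type":"string"}},"required":["motion"]}

```bash
mkdir -p pics; cat > h.py <<'E'
import numpy as np, cv2
from plant import *
from scipy.spatial.transform import Rotation as R
def cloud(f):
    K=np.array(f["intrinsics"]);z=f["range_z"];h,w=z.shape
    u,v=np.meshgrid(np.arange(w),np.arange(h))
    p=np.stack([u,v],-1).reshape(-1,1,2).astype(np.float64)
    a=(p.reshape(-1,2)-[K[0,2],K[1,2]])/[K[0,0],K[1,1]]
    s=a.copy()
    for _ in range(20): s=a/(1+f["k1"]*(s**2).sum(1,keepdims=True))
    zz=z.reshape(-1,1)
    c=np.hstack([s[:,:1]*zz,-s[:,1:]*zz,-zz])
    T=np.array(f["world_from_camera"])
    P=(c@T[:3,:3].T+T[:3,3]).reshape(h,w,3); P[z<=0]=np.nan
    return P
def save(n,im): cv2.imwrite("pics/"+n,cv2.cvtColor(im,cv2.COLOR_RGB2BGR))
E
python3 - <<'E'
from h import *
np.set_printoptions(precision=4,suppress=True)
F={}
for c in ["scene","side"]:
    f=grab_frame(c);P=cloud(f);np.savez("f_%s.npz"%c,P=P,C=f["color"])
    save(c+".png",f["color"])
    for t in ["carrier","reader","window","jar","dish","tape"]:
        print(c,t,[(round(d["p"],2),np.round(d["at"],3)) for d in place_of(c,t)[:4]])
    for t in ["carrier","reader"]:
        for i,d in enumerate(cut_out(c,t)[:3]):
            m=d["pixels"];v,u=np.nonzero(m);print(c,t,i,round(d["p"],2),m.sum(),u.mean(),v.mean(),f["color"][m].mean(0),np.nanmedian(P[m],0))
            np.save("m_%s_%s_%d.npy"%(c,t,i),m)
s=state();print(s["time"],s["tool_pos"],s["tool_rot"])
E
```

```text
scene carrier [(0.89, array([ 0.668, -0.047,  0.006])), (0.65, array([ 0.648, -0.188,  0.002]))]
scene reader [(0.97, array([0.628, 0.195, 0.002]))]
scene window [(0.57, array([0.632, 0.194, 0.055]))]
scene jar [(0.68, array([ 0.422, -0.013,  0.002]))]
scene dish [(0.94, array([ 0.421, -0.181,  0.002]))]
scene tape []
scene carrier 0 0.7 485 289.8824742268041 158.4061855670103 [75.0351 75.6062 78.0021] [ 0.6383 -0.1793  0.0062]
scene carrier 1 0.7 533 242.52157598499062 182.4878048780488 [116.4559  35.7129  35.1426] [ 0.6599 -0.0378  0.0061]
scene reader 0 0.56 5224 166.52660796324656 243.76914241960185 [123.8763 122.6991 124.4049] [0.6083 0.2047 0.0471]
side carrier [(0.63, array([ 0.67 , -0.04 , -0.003]))]
side reader [(0.59, array([0.628, 0.191, 0.003]))]
side window [(0.93, array([0.633, 0.191, 0.057])), (0.41, array([ 0.425, -0.18 , -0.004]))]
side jar [(0.75, array([ 0.417, -0.009,  0.002]))]
side dish [(0.83, array([ 0.424, -0.182, -0.007]))]
side tape [(0.65, array([0.419, 0.189, 0.   ]))]
side carrier 0 0.57 765 356.82875816993464 239.9908496732026 [126.8405  47.7882  46.834 ] [ 0.6669 -0.053   0.0091]
side reader 0 0.77 2346 309.30392156862746 189.1065643648764 [134.746  136.6884 138.4356] [0.6276 0.1569 0.0256]
0.9 [0.625  0.     0.2313] [ 0.      0.7071  0.7071 -0.    ]
```

View pics/scene.png

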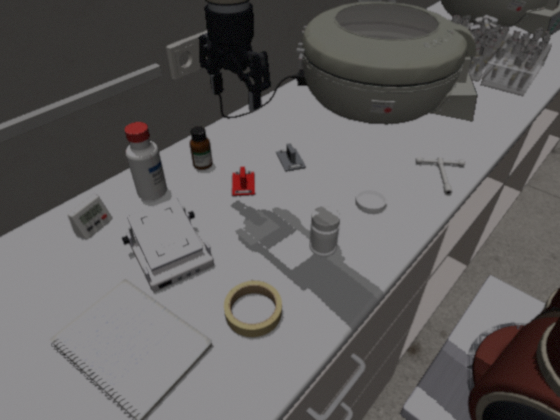

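View pics/side.png

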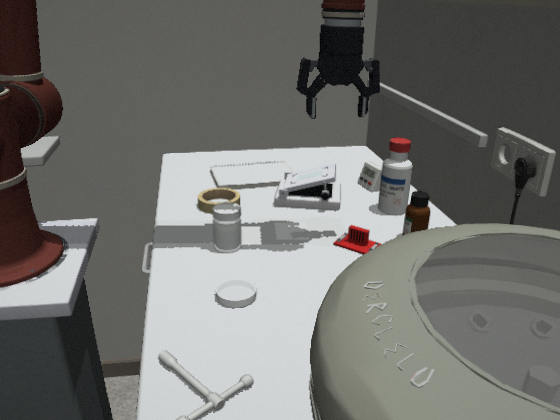

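Two candidates in the scene picture: a grey one at (290,158) and a red one at (243,182). The grey one fits, since the task excludes the red one. The reader is at (167,243). I'll confirm in an enlarged crop and fit the poses.

```bash
python3 - <<'E'
from h import *
np.set_printoptions(precision=4,suppress=True)
d=np.load("f_scene.npz");P=d["P"];C=d["C"]
save("crop.png",cv2.resize(C[100:290,90:350],(780,570),interpolation=cv2.INTER_CUBIC))
m=np.load("m_scene_carrier_0.npy");m=cv2.dilate(m.astype(np.uint8),np.ones((5,5)))>0
Q=P[m];Q=Q[np.isfinite(Q).all(1)]
print("z hist",np.percentile(Q[:,2],[5,25,50,75,95,99]))
b=Q[(Q[:,2]>0.003)];fin=Q[Q[:,2]>0.015]
for n,q in(("plate",b[b[:,2]<.01]),("fin",fin),("fintop",Q[Q[:,2]>.033])):
    print(n,len(q),q.mean(0),cv2.minAreaRect((q[:,:2]*1000).astype(np.float32)))
# stage plane
m=np.load("m_scene_reader_0.npy");Q=P[m];Q=Q[np.isfinite(Q).all(1)]
best=None;rng=np.random.default_rng(0)
w=np.array([.632,.193,.056]);Q=Q[np.linalg.norm(Q-w,axis=1)<.075]
for _ in range(1000):
    a=Q[rng.choice(len(Q),3,False)];n=np.cross(a[1]-a[0],a[2]-a[0]);l=np.linalg.norm(n)
    if l<1e-6:continue
    n/=l;n*=np.sign(n[2])
    if not .85<n[2]<.98: continue
    i=abs((Q-a[0])@n)<.002
    if best is None or i.sum()>best.sum():best=i
I=Q[best];c=I.mean(0);n=np.linalg.svd(I-c)[2][2];n*=np.sign(n[2])
print("stage",best.sum(),len(Q),n,"tilt",np.degrees(np.arccos(n[2])),"yaw",np.degrees(np.arctan2(-n[1],-n[0])),"z at w",c[2]-(n[:2]@(w-c)[:2])/n[2])
ex=np.array([-n[0],-n[1],0]);ex=ex/np.linalg.norm(ex);ex=ex-n*(ex@n);ex/=np.linalg.norm(ex);ey=np.cross(n,ex)
uv=np.c_[(I-w)@ex,(I-w)@ey];r=cv2.minAreaRect((uv*1000).astype(np.float32));print("rect in slope frame mm",r,np.percentile(uv,[1,99],axis=0))
E
```

```text
z hist [-0.0019  0.0002  0.005   0.0075  0.0364  0.0383]
plate 326 [ 0.6428 -0.1805  0.0057] ((646.51416015625, -186.79574584960938), (52.3598518371582, 83.5865478515625), 58.3641357421875)
fin 120 [ 0.6432 -0.1825  0.0303] ((647.7515869140625, -186.44277954101562), (12.488136291503906, 42.995296478271484), 60.553340911865234)
fintop 62 [ 0.6456 -0.1849  0.0366] ((648.0844116210938, -186.7010498046875), (12.334482192993164, 42.169857025146484), 60.11139678955078)
stage 2796 3944 [-0.2845  0.0888  0.9546] tilt 17.338929573761632 yaw -17.326200195182686 z at w 0.05958128915488875
rect in slope frame mm ((-2.5203208923339844, -0.6892967224121094), (97.68327331542969, 120.58135986328125), 89.67938995361328) [[-0.0611 -0.048 ]
 [ 0.0557  0.047 ]]
```

View pics/crop.png

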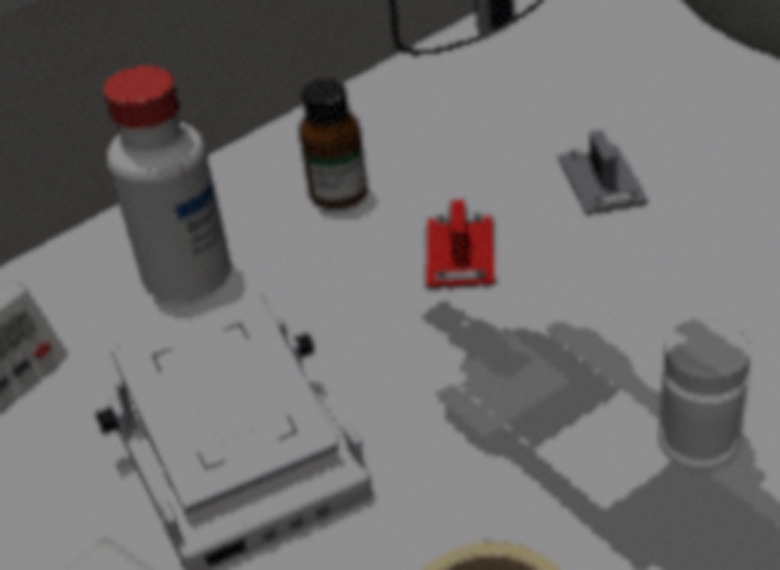

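The crop shows the grey carrier with its upright fin at crop (600,170) and the red look-alike at (460,245), so the grey one is the target. Next I check its clearance to the grey bowl beside it.

```bash
python3 - <<'E'
from h import *
np.set_printoptions(precision=3,suppress=True)
for c in("scene","side"):
    P=np.load("f_%s.npz"%c)["P"].reshape(-1,3);P=P[np.isfinite(P).all(1)]
    r=np.hypot(P[:,0]-.648,P[:,1]+.187)
    for lo,hi in((.045,.12),(.12,.2),(.2,.4)):
        k=(P[:,2]>lo)&(P[:,2]<hi)&(P[:,1]<-.1)
        i=np.argsort(r[k])[:1];print(c,lo,r[k][i],P[k][i])
E
```

```text
scene 0.045 [0.17] [[ 0.649 -0.357  0.117]]
scene 0.12 [0.169] [[ 0.646 -0.356  0.152]]
scene 0.2 [0.183] [[ 0.635 -0.37   0.2  ]]
side 0.045 [0.245] [[ 0.893 -0.189  0.105]]
side 0.12 [0.178] [[ 0.654 -0.364  0.17 ]]
side 0.2 [0.193] [[ 0.638 -0.379  0.207]]
```

>>> {"api": "jog_arm", "payload": {
  "motion": "100 -0.1 0.01 0.02 0 0 -0.12;100 -0.2 0.02 0.04 0 0 -0.24;100 -0.3 0.04 0.06 0 0 -0.36;100 -0.374 0.046 0.08 0 0 -0.48;100 -0.374 0.046 0.08 0 0 -0.6"
}}

```text
time: 1.52
tool_pos: [0.6472, -0.1897, 0.1896]
tool_rot: [-0.001, 0.328, 0.945, -0.0]
contact_force: [0.6, 0.3, 0.3]
gripper_width: 1.001
grasp_force: 0.0
```

Clearance is ample. Now a wrist look to refine the position.

```bash
cat > car.py <<'E'
from h import *
np.set_printoptions(precision=4,suppress=True)
f=grab_frame("wrist");P=cloud(f);C=f["color"]
import sys;save(sys.argv[1],C)
ok=np.isfinite(P).all(2)&(np.hypot(P[...,0]-.648,P[...,1]+.187)<.06)
Q=P[ok];print("n",len(Q))
for n,q in(("plate",Q[(Q[:,2]>.003)&(Q[:,2]<.01)]),("fintop",Q[(Q[:,2]>.03)&(Q[:,2]<.045)])):
    if len(q)>5: print(n,len(q),q.mean(0),cv2.minAreaRect((q[:,:2]*1000).astype(np.float32)))
s=state();M=R.from_quat(np.roll(s["tool_rot"],-1)).as_matrix();print(s["tool_pos"],"\n",M)
E
python3 car.py w1.png
```

```text
n 50952
plate 3286 [ 0.6455 -0.1846  0.0069] ((639.7098388671875, -198.5914306640625), (81.51068115234375, 80.04702758789062), 57.807472229003906)
fintop 587 [ 0.6467 -0.1854  0.0382] ((647.4248046875, -185.95196533203125), (12.927265167236328, 39.85200881958008), 58.008888244628906)
[ 0.6475 -0.1886  0.1903] 
 [[-0.7877  0.616  -0.0014]
 [ 0.616   0.7877  0.0006]
 [ 0.0015 -0.0004 -1.    ]]
```

View pics/w1.png

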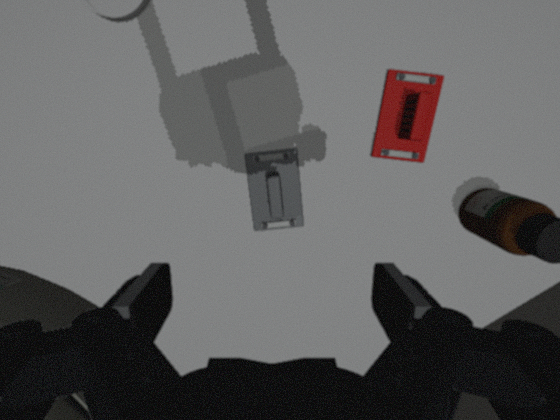

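The wrist view shows the grey carrier at (274,190), its fin about 6° off the finger axis and nearly under the tool, with the red one at (407,115) clear. Descending.

>>> {"api": "jog_arm", "payload": {
  "motion": "100 0.002 0.003 0.06 0 0 -0.08;100 0.002 0.003 0.16 0 0 -0.08;100 0.002 0.003 0.26 0 0 -0.08;100 0.002 0.003 0.34 0 0 -0.08;100 0.002 0.003 0.358 0 0 -0.08"
}}

```text
time: 2.2
tool_pos: [0.6457, -0.1838, 0.0086]
tool_rot: [-0.003, 0.273, 0.962, 0.0]
contact_force: [0.7, -0.6, 0.6]
gripper_width: 0.997
grasp_force: 0.0
```

>>> {"api": "jog_arm", "payload": {
  "motion": "0 0 0 0 0 0 0;0 0 0 0 0 0 0;0 0 0 0 0 0 0;0 0 0 0 0 0 0;0 0 0 0 0 0 0"
}}

```text
time: 2.82
tool_pos: [0.6491, -0.1856, 0.0138]
tool_rot: [0.001, 0.272, 0.962, -0.0]
contact_force: [-0.7, -0.9, 3.8]
gripper_width: 0.129
grasp_force: 61.5
```

>>> {"api": "jog_arm", "payload": {
  "motion": "0 0 0 -0.04 0 0 0;0 0 0 -0.1 0 0 0;0 0 0 -0.18 0 0 0;0 0 0 -0.24 0 0 0;0 0 0 -0.28 0 0 0"
}}

```text
time: 3.45
tool_pos: [0.6487, -0.1854, 0.1552]
tool_rot: [0.001, 0.272, 0.962, -0.0]
contact_force: [0.0, -0.1, -0.8]
gripper_width: 0.124
grasp_force: 60.7
```

```bash
cat > tgt.py <<'E'
from h import *
import sys,json
np.set_printoptions(precision=4,suppress=True)
# args: wx wy wz tiltdeg yawdeg height(TCP above face)
wx,wy,wz,t,y,h=map(float,sys.argv[1:7])
Rw=R.from_euler("ZY",[y,-t],degrees=True).as_matrix() # x up slope, z normal
Rt=Rw@np.array([[-1,0,0],[0,1,0],[0,0,-1.]])  # tool x=-ex, y=ey, z=-n
p=np.array([wx,wy,wz])+Rw[:,2]*h
s=state();M=R.from_quat(np.roll(s["tool_rot"],-1)).as_matrix()
if (M[:,1]@Rt[:,1])<0: Rt=Rt@np.diag([-1,-1,1])
print("t",s["time"],"tool",s["tool_pos"],"F",s["contact_force"],"w",s["gripper_width"]);print(M)
print("target",p,"shift/0.5",M.T@(p-s["tool_pos"])/.5,"turn/1.5",R.from_matrix(M.T@Rt).as_rotvec()/1.5)
E
python3 tgt.py 0.6295 0.1925 0.059 17.3 -17.3 0.1
```

```text
t 3.45 tool [ 0.6487 -0.1854  0.1552] F [ 0.0491 -0.0884 -0.8095] w 0.1238380545726316
[[-0.8521  0.5234  0.0025]
 [ 0.5234  0.8521 -0.001 ]
 [-0.0026  0.0005 -1.    ]]
target [0.6011 0.2013 0.1545] shift/0.5 [0.4859 0.6093 0.0004] turn/1.5 [-0.025  -0.1985 -0.1646]
```

>>> {"api": "jog_arm", "payload": {
  "motion": "0 0.06 0.08 -0.04 0 0 -0.04;0 0.14 0.17 -0.06 0 -0.05 -0.08;0 0.22 0.27 -0.06 -0.01 -0.1 -0.12;0 0.3 0.37 -0.06 -0.02 -0.15 -0.16;0 0.37 0.46 -0.06 -0.025 -0.198 -0.165"
}}

```text
time: 4.08
tool_pos: [0.6097, 0.1093, 0.1823]
tool_rot: [0.148, 0.148, 0.978, -0.022]
contact_force: [1.3, 0.7, -2.2]
gripper_width: 0.126
grasp_force: 60.7
```

```bash
python3 - <<'E'
from h import *
P=np.load("f_scene.npz")["P"].reshape(-1,3)
r=np.hypot(P[:,0]-.60,P[:,1]-.2);k=(P[:,2]>.1)&(P[:,2]<.3)&(P[:,1]>.05);i=np.nanargmin(np.where(k,r,9));print(r[i],P[i])
E
python3 tgt.py 0.6295 0.1925 0.059 17.3 -17.3 0.1
```

```text
0.18997908444899 [0.76803859 0.11137108 0.10050648]
t 4.075 tool [0.6097 0.1093 0.1823] F [ 1.3271  0.744  -2.1581] w 0.12568756166379952
[[-0.9122  0.2967  0.2827]
 [ 0.2836  0.955  -0.0873]
 [-0.2959  0.0005 -0.9552]]
target [0.6011 0.2013 0.1545] shift/0.5 [0.0844 0.1706 0.0323] turn/1.5 [ 0.0005 -0.001   0.0003]
```

>>> {"api": "jog_arm", "payload": {
  "motion": "0 0.03 0.06 0.01 0 0 0;0 0.06 0.12 0.02 0 0 0;0 0.084 0.17 0.03 0 0 0;0 0.084 0.17 0.03 0 0 0;0 0.084 0.17 0.03 0 0 0"
}}

```text
time: 4.7
tool_pos: [0.6019, 0.1989, 0.1556]
tool_rot: [0.147, 0.149, 0.978, -0.022]
contact_force: [-0.3, 0.3, -0.7]
gripper_width: 0.125
grasp_force: 60.7
```

```bash
cat > look.py <<'E'
from h import *
import sys
np.set_printoptions(precision=4,suppress=True)
def plane(Q,tol=.0015,it=800):
    rng=np.random.default_rng(0);best=np.zeros(len(Q),bool)
    for _ in range(it):
        a=Q[rng.choice(len(Q),3,False)];n=np.cross(a[1]-a[0],a[2]-a[0]);l=np.linalg.norm(n)
        if l<1e-6: continue
        n/=l
        if not .85<abs(n[2])<.985: continue
        i=abs((Q-a[0])@n)<tol
        if i.sum()>best.sum(): best=i
    I=Q[best];c=I.mean(0);n=np.linalg.svd(I-c,full_matrices=False)[2][2];return I,c,n*np.sign(n[2])
s=state();M=R.from_quat(np.roll(s["tool_rot"],-1)).as_matrix();tp=s["tool_pos"]
print("tool",tp,"z",M[:,2],"y",M[:,1])
w=np.array([.6295,.1925,.059])
for c in sys.argv[2:]:
    f=grab_frame(c);P=cloud(f);save(sys.argv[1]+c+".png",f["color"]);np.savez(sys.argv[1]+c+".npz",P=P,C=f["color"])
    print(c,"window",[(round(d["p"],2),np.round(d["at"],4)) for d in place_of(c,"window")[:2]],"carrier",[(round(d["p"],2),np.round(d["at"],4)) for d in place_of(c,"carrier")[:2]])
    Q=P[np.isfinite(P).all(2)]
    # tool-frame slice for carrier: near TCP
    L=(Q-tp)@M
    S=Q[(np.linalg.norm(Q-w,axis=1)<.07)&(L[:,2]>.03)]
    if len(S)>200:
        I,cc,n=plane(S);print("stage",len(I),len(S),n,"tilt",np.degrees(np.arccos(n[2])),"yaw",np.degrees(np.arctan2(-n[1],-n[0])),"z@w",cc[2]-n[:2]@(w-cc)[:2]/n[2])
    k=(abs(L[:,0])<.055)&(abs(L[:,1])<.04)&(L[:,2]>-.005)&(L[:,2]<.02)
    q=L[k]
    if len(q)>20: print("carrier in tool",len(q),np.percentile(q,[2,50,98],axis=0),cv2.minAreaRect((q[:,:2]*1000).astype(np.float32)))
E
python3 look.py a wrist scene side
```

```text
tool [0.6019 0.1989 0.1556] z [ 0.2805 -0.0876 -0.9558] y [ 0.297   0.9549 -0.0003]
wrist window [] carrier [(0.67, array([0.608 , 0.1971, 0.1412])), (0.66, array([ 0.667 , -0.0487,  0.    ]))]
stage 7956 9522 [-0.2812  0.0871  0.9557] tilt 17.122247989517014 yaw -17.200481646358334 z@w 0.06029476558379108
carrier in tool 7979 [[-0.002  -0.0244  0.0017]
 [ 0.0239  0.0004  0.0069]
 [ 0.04    0.0256  0.0088]] ((13.726604461669922, 0.6202430725097656), (52.11555480957031, 53.33123016357422), 89.85310363769531)
scene window [(0.92, array([0.6328, 0.1952, 0.0546]))] carrier [(0.75, array([0.6044, 0.1954, 0.1457])), (0.57, array([ 0.6654, -0.0467,  0.0051]))]
stage 1917 2912 [-0.2791  0.091   0.9559] tilt 17.073866922873368 yaw -18.053208009309422 z@w 0.05881239815629041
carrier in tool 773 [[-0.021  -0.0261 -0.0007]
 [ 0.0202  0.0044  0.0081]
 [ 0.0398  0.0242  0.0119]] ((3.7556533813476562, -1.4834098815917969), (75.30672454833984, 52.1855583190918), 0.22697137296199799)
side window [(0.66, array([0.63  , 0.1939, 0.0621]))] carrier [(0.94, array([ 0.6694, -0.0444, -0.003 ])), (0.85, array([0.6044, 0.1971, 0.1443]))]
stage 686 1360 [-0.2841  0.0885  0.9547] tilt 17.311062003009344 yaw -17.293181599599343 z@w 0.05878090348261397
carrier in tool 330 [[-0.041  -0.0287 -0.0041]
 [-0.0041 -0.0121  0.008 ]
 [ 0.0347  0.0164  0.0134]] ((-2.2388534545898438, -3.290090560913086), (80.15228271484375, 53.57493591308594), 2.620183229446411)
```

View pics/awrist.png

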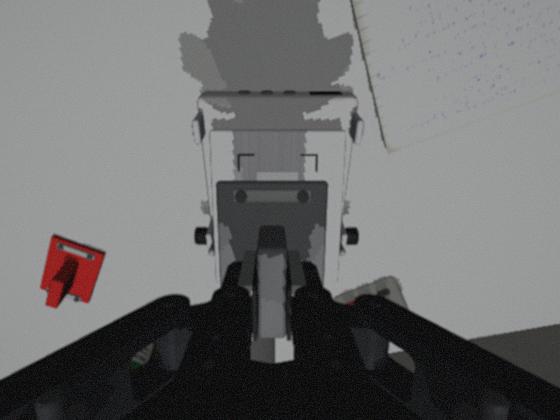

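View pics/ascene.png

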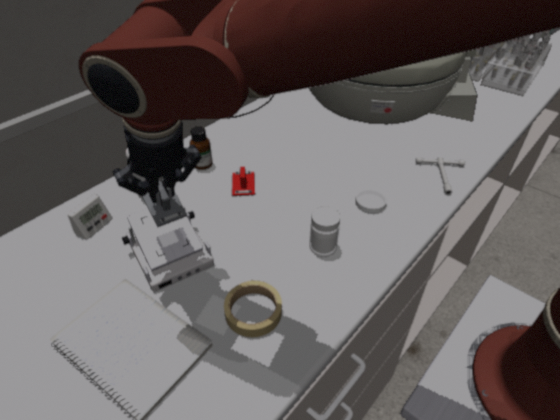

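Wrist view: the carrier is square in the grip at about (272,230) and parallel to the stage, with the lower corner marks at (240,155) and (316,155). The scene view agrees. One more fit from these saved frames, with no new pictures.

```bash
python3 - <<'E'
import sys;sys.argv=["x","b"]
from look import *
w=np.array([.6295,.1925,.059])
Rw=R.from_euler("ZY",[-17.3,-17.2],degrees=True).as_matrix()
d=np.load("awrist.npz");P=d["P"];C=d["C"].astype(float)
L=(P-tp)@M; W=(P-w)@Rw
k=np.isfinite(P).all(2)&(L[...,0]>.024)&(L[...,0]<.038)&(abs(L[...,1])<.022)&(abs(L[...,2]-.008)<.004)
q=L[k];A=np.c_[np.ones(len(q)),q[:,:2]];print("plate z=a+bx+cy",np.linalg.lstsq(A,q[:,2],rcond=None)[0],len(q))
k=np.isfinite(P).all(2)&(abs(L[...,2]-.008)<.005)&(L[...,0]>.012)&(L[...,0]<.06)&(abs(L[...,1])<.045)
print("carrier y ext",np.percentile(L[k][:,1],[.5,99.5]),"x end",np.percentile(L[k][:,0],99.8))
st=np.isfinite(P).all(2)&(abs(W[...,2]-.001)<.0035)&(abs(W[...,1])<.06)&(W[...,0]>-.08)&(W[...,0]<.02)
q=W[st];print("stage y ext",np.percentile(q[:,1],[.5,99.5]),"low",np.percentile(q[:,0],.5),"z",np.median(q[:,2]))
for name in("awrist","f_scene"):
    d=np.load(name+".npz");P=d["P"];g=d["C"].astype(np.float32).mean(2);W=(P-w)@Rw
    L=(P-tp)@M
    st=np.isfinite(P).all(2)&(abs(W[...,2])<.005)&(abs(W[...,1])<.036)&(abs(W[...,0])<.052)
    bh=cv2.morphologyEx(g,cv2.MORPH_BLACKHAT,np.ones((9,9)))
    mk=st&(bh>25);q=W[mk]
    print(name,mk.sum());
    for sx in(-1,1):
        for sy in(-1,1):
            qq=q[(q[:,0]*sx>.02)&(q[:,1]*sy>.01)]
            if len(qq)>4: print(sx,sy,len(qq),"outer x,y",np.percentile(qq[:,0]*sx,95)*sx,np.percentile(qq[:,1]*sy,95)*sy)
E
```

```text
tool [0.6021 0.199  0.1558] z [ 0.2811 -0.0872 -0.9557] y [0.2974 0.9548 0.0003]
plate z=a+bx+cy [ 0.0104 -0.128  -0.0017] 2338
carrier y ext [-0.0252  0.0259] x end 0.040523265407490204
stage y ext [-0.0561  0.0587] low -0.06605677243308265 z 0.0013003419348686953
awrist 230
-1 -1 104 outer x,y -0.045158630983177586 -0.02932460933189363
-1 1 126 outer x,y -0.04382016197402778 0.03159468313844568
f_scene 49
-1 -1 13 outer x,y -0.044376327869881535 -0.02834119627362526
-1 1 14 outer x,y -0.044166573909836804 0.029794198544387463
1 -1 10 outer x,y 0.041174897979279465 -0.028621191909615356
1 1 12 outer x,y 0.04220344529771229 0.029312354578970235
```

```bash
python3 - <<'E'
import sys;sys.argv=["x","b"]
from look import *
for name in("awrist","ascene","aside"):
    P=np.load(name+".npz")["P"];Q=P[np.isfinite(P).all(2)];L=(Q-tp)@M
    k=(L[:,0]<.039)&(L[:,0]>-.039)&(abs(L[:,1])<.024)&(abs(L[:,1])>.01)&(abs(L[:,2]-.008)<.009)
    q=L[k]
    for lo in np.arange(-.04,.04,.01):
        z=q[(q[:,0]>=lo)&(q[:,0]<lo+.01)]
        if len(z)>8: print(name,round(lo,3),len(z),np.percentile(z[:,2],[10,50,90]), "y",np.median(z[:,1]))
    # fin
    k=(abs(L[:,0])<.03)&(abs(L[:,1])<.008)&(L[:,2]<.004)&(L[:,2]>-.03)
    q=L[k];print("fin",len(q),np.percentile(q,[2,50,98],axis=0) if len(q) else "")
E
```

```text
tool [0.6021 0.199  0.1558] z [ 0.2811 -0.0872 -0.9557] y [0.2974 0.9548 0.0003]
awrist -0.01 84 [0.0064 0.0072 0.0081] y -0.022305856730637535
awrist 0.0 841 [0.0064 0.0072 0.0079] y -0.01094660524086712
awrist 0.01 1163 [0.0063 0.0071 0.0079] y 0.010095331874719804
awrist 0.02 1227 [0.0063 0.007  0.0078] y -0.010053055663452935
awrist 0.03 1141 [0.0025 0.0064 0.0077] y 0.010121179302214652
fin 3437 [[-0.018  -0.0069 -0.0266]
 [ 0.0083  0.0002 -0.0245]
 [ 0.0205  0.0068 -0.0001]]
ascene -0.03 16 [0.0063 0.0081 0.0092] y 0.0165532630716075
ascene -0.02 33 [0.0072 0.0087 0.0103] y 0.019128383466064026
ascene -0.01 38 [0.0073 0.0085 0.0096] y 0.01741604374294296
ascene 0.0 80 [0.0071 0.0083 0.0096] y 0.012416797984546387
ascene 0.01 98 [0.007  0.0083 0.0096] y 0.010137341308895823
ascene 0.02 85 [0.0073 0.0082 0.0094] y 0.010075447193517354
ascene 0.03 93 [0.004  0.0079 0.0099] y 0.01106889080517878
fin 219 [[-0.0136 -0.0073 -0.0282]
 [ 0.0126 -0.0016 -0.0226]
 [ 0.0206  0.0074  0.0024]]
aside -0.04 18 [0.0037 0.0071 0.0116] y -0.01743913293486386
aside -0.03 18 [0.0075 0.0083 0.0089] y -0.014196997939190641
aside -0.02 11 [0.0067 0.008  0.0088] y -0.017403364336182635
aside -0.01 9 [0.0005 0.008  0.0084] y -0.013312610700312463
aside 0.0 13 [0.0017 0.0082 0.0103] y -0.019030719384248235
aside 0.01 10 [0.0078 0.0084 0.0094] y -0.017906994043320093
aside 0.02 12 [0.0074 0.0086 0.0099] y -0.01614882717684787
aside 0.03 17 [0.0043 0.0063 0.0089] y -0.014376331180408394
fin 94 [[-0.0215 -0.0078 -0.0245]
 [-0.0137 -0.0055 -0.0105]
 [ 0.0179  0.0042  0.0039]]
```

```bash
python3 tgt.py 0.6288 0.1934 0.0593 17.2 -17.3 0.0205
```

```text
t 5.15 tool [0.6021 0.199  0.1558] F [ 0.3994  0.6299 -0.5862] w 0.12657357214322407
[[-0.9125  0.2974  0.2811]
 [ 0.2843  0.9548 -0.0872]
 [-0.2943  0.0003 -0.9557]]
target [0.623  0.1952 0.0789] shift/0.5 [0.0049 0.0051 0.1594] turn/1.5 [ 0.0002 -0.001  -0.    ]
```

>>> {"api": "jog_arm", "payload": {
  "motion": "0 0.003 0.003 0.04 0 0 0;0 0.005 0.005 0.09 0 0 0;0 0.005 0.005 0.13 0 0 0;0 0.005 0.005 0.15 0 0 0;0 0.005 0.005 0.159 0 0 0"
}}

```text
time: 5.78
tool_pos: [0.6227, 0.1954, 0.0779]
tool_rot: [0.147, 0.149, 0.978, -0.022]
contact_force: [-0.7, -0.2, -0.6]
gripper_width: 0.127
grasp_force: 60.7
```

>>> {"api": "jog_arm", "payload": {
  "motion": "0 0 0 0.002 0 0 0;0 0 0 0.004 0 0 0;0 0 0 0.006 0 0 0;0 0 0 0.008 0 0 0;0 0 0 0.008 0 0 0"
}}

```text
time: 6.4
tool_pos: [0.6239, 0.1952, 0.0752]
tool_rot: [0.147, 0.148, 0.978, -0.022]
contact_force: [0.9, -0.1, -0.9]
gripper_width: 0.13
grasp_force: 60.7
```

>>> {"api": "jog_arm", "payload": {
  "motion": "0 0 0 0.001 0 0 0;0 0 0 0.002 0 0 0;0 0 0 0.003 0 0 0;0 0 0 0.004 0 0 0;0 0 0 0.004 0 0 0"
}}

```text
time: 7.02
tool_pos: [0.6244, 0.195, 0.0731]
tool_rot: [0.147, 0.148, 0.978, -0.022]
contact_force: [0.5, 0.9, -0.7]
gripper_width: 0.128
grasp_force: 60.7
```

>>> {"api": "jog_arm", "payload": {
  "motion": "0 0 0 0.001 0 0 0;0 0 0 0.002 0 0 0;0 0 0 0.003 0 0 0;0 0 0 0.003 0 0 0;0 0 0 0.003 0 0 0"
}}

```text
time: 7.65
tool_pos: [0.6248, 0.1951, 0.0724]
tool_rot: [0.147, 0.149, 0.978, -0.022]
contact_force: [-5.8, -0.3, 5.2]
gripper_width: 0.125
grasp_force: 61.7
```

Contact. Now a settled reading and a check of flushness and centring.

>>> {"api": "jog_arm", "payload": {
  "motion": "0 0 0 0.001 0 0 0;0 0 0 0.001 0 0 0;0 0 0 0.001 0 0 0;0 0 0 0.001 0 0 0;0 0 0 0.001 0 0 0"
}}

```text
time: 8.28
tool_pos: [0.6248, 0.1951, 0.0724]
tool_rot: [0.147, 0.149, 0.978, -0.022]
contact_force: [-8.0, 0.7, 8.0]
gripper_width: 0.127
grasp_force: 62.4
```

```bash
cat > chk.py <<'E'
import sys;a=sys.argv[1];sys.argv=["x","b"]
from look import *
w=np.array([.6288,.1934,.0593]);Rw=R.from_euler("ZY",[-17.3,-17.2],degrees=True).as_matrix()
for c in("wrist","scene","side"):
    f=grab_frame(c);P=cloud(f);save(a+c+".png",f["color"])
    s=state();print("F",np.array(s["contact_force"]),"n",Rw[:,2]@s["contact_force"],"tq",np.array(s["ft_torque"]))
    W=((P-w)@Rw);W=W[np.isfinite(W).all(2)]
    for n,lo,hi in(("stage",-.003,.003),("plate",.003,.0095)):
        q=W[(W[:,2]>lo)&(W[:,2]<hi)&(abs(W[:,0])<.057)&(abs(W[:,1])<.046)]
        if n=="plate": q=q[(abs(q[:,0])<.045)&(abs(q[:,1])<.03)]; 
        if len(q)>30:
            A=np.c_[np.ones(len(q)),q[:,:2]];r=np.linalg.lstsq(A,q[:,2],rcond=None)[0]
            for _ in range(5):
                e=abs(q[:,2]-A@r)<.0015;r=np.linalg.lstsq(A[e],q[e,2],rcond=None)[0]
            print(c,n,len(q),"z,slopes",r,"ext",np.percentile(q[:,0],[.5,99.5]),np.percentile(q[:,1],[.5,99.5]))
E
python3 chk.py c
```

```text
tool [0.6248 0.1951 0.0724] z [ 0.2806 -0.0872 -0.9559] y [0.297  0.9549 0.    ]
F [-7.5465  0.1837  8.2704] n 10.047282784623933 tq [-0.1686  0.7663 -0.184 ]
wrist stage 16972 z,slopes [ 0.0007 -0.0006 -0.0005] ext [-0.0568  0.0557] [-0.0457  0.0457]
wrist plate 7148 z,slopes [ 0.0067 -0.0009 -0.    ] ext [-0.0404  0.0079] [-0.0247  0.0267]
F [-7.6906 -0.3725  6.8448] n 8.677209767419038 tq [-0.1486  0.7918 -0.1491]
scene stage 1204 z,slopes [-0.0006  0.002  -0.0022] ext [-0.0568  0.043 ] [-0.0456  0.0458]
scene plate 548 z,slopes [ 0.0053 -0.0008  0.0077] ext [-0.041   0.0174] [-0.0262  0.0251]
F [-8.7015  0.0187  7.1601] n 9.298281235111773 tq [-0.1212  0.7575 -0.1701]
side stage 341 z,slopes [-0.0008  0.0024  0.0009] ext [-0.0565  0.0564] [-0.0457  0.0456]
side plate 227 z,slopes [ 0.0052 -0.0049  0.01  ] ext [-0.0386  0.0411] [-0.0294  0.024 ]
```

View pics/cwrist.png

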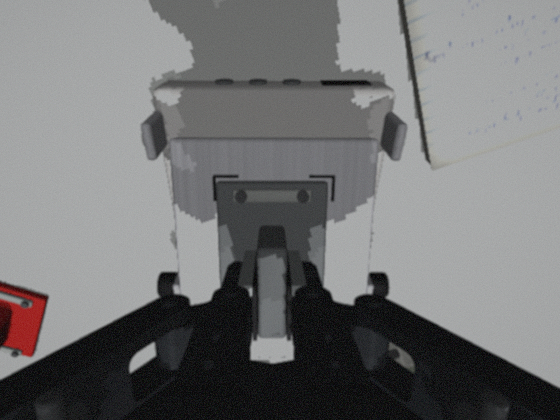

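The carrier lies inside the corner marks, with the lower ones at (214,180) and (334,180). It sits flush at 6 mm plate height with slopes under 0.001 rad, pressed at a steady 9–10 N. Handing in.

```bash
python3 -c "
from plant import *
print(job_done())"
```

```text
the job is handed in; nothing more can be done
None
```

The grey slide carrier is gripped by its fin and pressed flush on the reader's stage at about 9–10 N, inside the corner marks with its long side up the slope; the job is handed in, and no verdict came back.

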